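Take the nested cups apart and true up the kit row with a straightedge

TASK

Three steel cups stand nested one inside another in the row on the rubber mat. Take them apart from the inside out - first the small cup, then the medium one - and stand each upright in the middle of one of the two empty bays, clearly short of the white line, on your side of it. Then pick up the metal straightedge by its grip and with it, keeping your fingers off the oil filter and the cardboard box, push all five things of the row away from you until their fronts stand on the white line and the box is square to it; finally put the straightedge back down on its own pad the way it stood, and leave the bystanding tools alone.

Things in the scene. Friction and masses are not known exactly. Their poses are not given: they have to be found in the camera images.
- mat: Black rubber mat, fixed, 430 mm wide (y), x from -105 to +95 mm, top at z = +3 mm. Origin on its underside under the middle of the white line, which runs along the mat's y axis at x = 0; robot on the -x side. Five bays 80 mm wide, centred at y = -160, -80, 0, 80, 160 mm. Oil filter, box and nest of cups start in -160, 0, 160 in any order, fronts 29 to 65 mm short.
- gap_left (a point): Middle of the empty bay at mat y = +80 mm, on the white line, on the mat's top surface; axes as the mat's.
- gap_right (a point): Middle of the empty bay at mat y = -80 mm, on the white line, on the mat's top surface; axes as the mat's.
- cup_small: Innermost cup: plain steel, straight-sided, open at the top, 42 mm outside diameter, 74 mm high, wall 2.5 mm, 110 g. Origin at the centre of its underside, z up. At the start it stands inside the medium cup on its 3 mm floor and rises 21 mm above the medium cup's rim. Its front is on the line when its origin is at mat x = +21 mm.
- cup_medium: Middle cup: plain steel, straight-sided, 54 mm outside diameter, 56 mm high, wall 2.5 mm, floor 3 mm, 130 g. Origin at the centre of its underside. At the start it stands inside the large cup on its floor and rises 21 mm above the large cup's rim. Front on the line at mat x = +27 mm.
- cup_large: Outermost cup: plain steel, straight-sided, 68 mm outside diameter, 38 mm high, wall 2.5 mm, floor 3 mm, 150 g; stays in its bay. Origin at the centre of its underside. Front on the line at mat x = +34 mm.
- oil_filter: Round spin-on oil filter standing upright, 75 mm diameter, 87 mm high, 0.32 kg; push only. Origin at the centre of its underside. Front on the line at mat x = +37.5 mm.
- part_box: Small cardboard part box, 66 mm square in plan (67 x 66), 56 mm high, 0.19 kg, stands up to 0.22 rad askew to the mat; push only. Origin at the centre of its underside. Square and with its front on the line at mat x = +33 mm, its axes along the mat's.
- straightedge: Aluminium straightedge, 420 mm long (y), x from -18 to +22 mm, 0.35 kg: foot 4 mm thick, upright flat pushing face 30 mm high along its whole length at x = +22 mm, facing +x. Black grip, 36 mm in x, 26 mm in y, top at z = 82 mm; pinch from above across the 26 mm (closing along y), so fingers stay behind the face. Origin on the underside under the grip. Starts on its pad, axes along the pad's.
- edge (a point): Middle of the straightedge's pushing face, 15 mm above its underside; axes as the straightedge's.
- pad: Black rubber rest pad of the straightedge, fixed, 75 x 440 x 3 mm (x, y, z), to the left of the mat. Origin at the centre of its underside, top at z = +3 mm.
- tape_measure: Bystander: tape measure, 35 x 82 x 62 mm, near the cabinet behind the pad. Origin at the centre of its underside.
- spark_plug: Bystander: spark plug, 80 x 24 x 21 mm, lying behind the mat. Origin under its centre.
- wrench: Bystander: combination wrench, 168 x 32 x 9 mm, lying behind the mat. Origin under its centre.
Things that resemble listed ones, but are neither listed nor needed, are in the scene too. What is shaped like the cup_small but purple is not meant. What is shaped like the cup_medium but orange is not meant.

How it is judged:
By the outcome, as a careful person would: the job done as asked, in the order asked, and still so for the second after the job is handed in, with the robot touching nothing.
It also fails if it takes over 72 s, if anything falls off the work surface, if the arm or the gripper's body presses on something with over 40 N, if the wrist force passes 120 N, or if a joint passes its speed limit or range.

ROBOT

A 7-joint arm with a two-finger parallel gripper is mounted at the origin on a cart in front of the work surface, level with it; the furniture and walls round the work are solid. World frame = base frame: x ahead of the robot, y to its left, z up, the work surface at z = 0. Lengths are in m, angles in rad, forces in N, time in s.
With the tool pointing down it reaches from about 0.425 to 0.925 m from the base axis. Payload 6.8 kg.
Tool frame: the origin (TCP) lies at the very end of the fingers, on their centre line; the grasp point (between the pads) lies 19 mm behind it; z points along the fingers, y is the line along which they close (so a half turn about z gives the same grasp; the last joint's range is limited). The gripper opens to 88 mm and grips with 3 to 60 N. Pads are 20 mm wide; open, the fingers measure 115 mm over their backs; the gripper's body (75 mm by 178 mm) begins 61 mm behind the grasp point.
Start: joints at [1.067, 0.477, 0.022, 1.555, -0.011, 1.109, -0.083], TCP at [0.26, -0.623, 0.223] pointing down, gripper open.
Joint ranges: [-2.96, 2.96], [-0.34, 2.1], [-1.41, 1.46], [0.24, 2.44], [-1.37, 4.51], [0.17, 1.92], [-2.96, 2.96]. Speed limits (rad/s): [2.39, 2.39, 3.14, 3.14, 3.14, 3.14, 3.14].

INTERFACE

Orientations are given as a unit quaternion [w, x, y, z].
In Python, from cell import env gives the robot as it stands.
- The arm moves only by the tool jog_arm, never from a script. Its argument "motion" is a list of rows, each a list of 4 numbers: the shift along the tool's x, y, z in units of 40 mm (1.0 is 40 mm), then the turn about the tool's z in units of 5 degrees (1.0 is 5 degrees). In form: [[x, y, z, roll], ...]. A call has 1 to 20 rows; each row is the pose to reach, as a shift and turn from the pose commanded when the call began, along the tool's axes at that moment; what a row does not reach only later rows make up. A row lasts 1/12 s, in which the tool goes at most 41.7 mm and 7.16 degrees, less where a joint would pass 70% of its speed; a pose out of reach is approached as far as the arm can. A call with a gripper value outside its range is refused whole. "fingers" is the finger opening in mm, from 0 to 87.8, set as the call begins (left out, the last holds). The fingers move at their own pace and stop on an object; the grip force is fixed at half the most. Time passes only in rows, so rows that repeat a pose let the fingers close. It gives the time, the measured TCP pose, the force, the opening and the grip force at its end, in the units of the state.
- env.observe(): the state, without advancing time (a new reading comes with each control period).
- env.camera(name): name is "scene" or "side" or "wrist"; returns a dict with "color" (400x640x3 uint8, red, green, blue), "mtx" (3x3 intrinsics, pixels), "world_from_camera" (4x4, takes a point from camera to world coordinates). Camera axes: x right, y up, looking along -z (the intrinsics and any distortion apply to the point x, -y, -z); pixel columns grow to the right and rows downward; lengths in m; the calibration is good to about 2 mm. A picture is of the moment at which its call begins. There is no depth.
- env.sign_off(): hands the job in; it is judged then, once.
Trained networks look in a picture, given as the dict that the camera call returned (one of the last four; its "shot" number tells which), for a name from the list of things; names that differ only in an ending like _2 or _b are one class to them, and where a whole thing is asked for, a point or a joint stands for the part that bears it (a point fixed in the world has none). Each returns a list of dicts, best first, with "p" (0 to 1); they miss things now and then, are a little off and sometimes report something else, mostly with a low value. They report only what shows in the picture. A call takes as long as a camera call. They do not tell look-alikes from the thing itself.
- env.cut_out(picture, label): "mask" (400x640 bool, what is visible of it) and "box" ([left, top, right, bottom] in pixels, round what is visible of it).
The state is a dict: "time": time; "joints": joint angles; "qd": joint speeds; "tau": joint torques, N m; "tool_pos": TCP position; "ee_rot": TCP orientation; "contact_force": force on the tool from outside, world axes, zero at the start; "torque": the same for the moment, N m; "finger_gap": opening from 0.0 (shut) to 1.0 (fully open); "gripper_force": force on a finger pad.
Only numpy, scipy, OpenCV 4.12 (cv2) and the standard library are available. Lean on these libraries where they do the work, as an engineer would, in place of code of your own. Each camera call takes 0.05 s, during which the arm holds its last target. There are 200 camera calls.

## Working session

There is one attempt and no reset: what is moved stays moved. The work goes in short steps, Python scripts to look and compute and a tool call to move; the robot and the scene stay as the last step left them, time stands still between calls to the robot, and variables do not carry over. Pictures are saved under pics/ and viewed, at most 10 in all, crops included, and the job is handed in when it is done.

Besides the shell and the picture viewer there is one more tool, called after ">>>" as a command line: name --pt "numbers of a row" for each row, then --argument value for the rest. jog_arm: Moves the arm, as the interface text tells. Its arguments: {"type":"object","properties":{"motion":{"type":"array","items":{"type":"array","items":{"type":"number"}}},"fingers":{"type":"number"}},"required":["motion"]}

```bash
mkdir -p pics; ls
python3 - <<'E'
from cell import env
import cv2,numpy as np
s=env.observe();print(s)
ims=[]
for n in ["scene","side"]:
    p=env.camera(n);cv2.imwrite(f"pics/{n}0.png",p["color"][:,:,::-1]);print(n,p["mtx"].tolist(),np.round(p["world_from_camera"],3).tolist(),[k for k in p])
    for l in ["mat","pad","straightedge","cup_small","cup_medium","cup_large","oil_filter","part_box","tape_measure"]:
        r=env.cut_out(p,l);print(l,[(round(q["p"],2),np.round(q["box"]).tolist()) for q in r][:3])
E
```

```text
pics
{'time': 0.0, 'joints': array([ 1.06689414,  0.47781172,  0.02234102,  1.55639056, -0.01152193,
        1.10931332, -0.08308552]), 'qd': array([ 0.00025882, -0.00051051,  0.0006954 , -0.00034233, -0.0020731 ,
        0.00017166,  0.0003512 ]), 'tau': array([ 1.38190167e-03, -5.82850456e+01,  1.53510220e+00, -2.72610766e+01,
       -5.43295720e-02,  1.69609382e-02,  1.03930170e-04]), 'tool_pos': array([ 0.26001401, -0.62228072,  0.22169967]), 'ee_rot': array([-8.66974866e-04,  9.80478478e-01,  1.96624387e-01, -2.32114837e-04]), 'contact_force': array([ 0.04457131,  0.05700924, -0.85209311]), 'torque': array([ 0.03423581, -0.01361455, -0.01216023]), 'gripper_force': 0.0, 'finger_gap': 1.0034885321747447}
scene [[386.33268694680044, 0.0, 320.94150483147985], [0.0, 386.33268694680044, 202.635097244872], [0.0, 0.0, 1.0]] [[0.777, 0.493, -0.392, 0.057], [-0.63, 0.605, -0.487, -0.738], [-0.003, 0.625, 0.78, 1.025], [0.0, 0.0, 0.0, 1.0]] ['color', 'mtx', 'world_from_camera', 'shot']
mat [(0.67, [312.0, 190.0, 358.0, 232.0])]
pad []
straightedge [(0.56, [202.0, 126.0, 236.0, 154.0])]
cup_small []
cup_medium [(0.4, [421.0, 304.0, 427.0, 313.0]), (0.21, [202.0, 125.0, 233.0, 153.0])]
cup_large []
oil_filter [(0.64, [292.0, 188.0, 310.0, 206.0])]
part_box []
tape_measure [(0.53, [278.0, 154.0, 297.0, 178.0])]
side [[362.6108348572515, 0.0, 310.936549506874], [0.0, 362.6108348572515, 194.09437147428872], [0.0, 0.0, 1.0]] [[0.997, 0.034, -0.068, 0.498], [-0.076, 0.449, -0.891, -1.134], [0.0, 0.893, 0.45, 0.554], [0.0, 0.0, 0.0, 1.0]] ['color', 'mtx', 'world_from_camera', 'shot']
mat [(0.67, [236.0, 205.0, 321.0, 280.0])]
pad []
straightedge []
cup_small [(0.6, [250.0, 270.0, 271.0, 311.0])]
cup_medium [(0.97, [292.0, 279.0, 316.0, 314.0]), (0.51, [275.0, 206.0, 293.0, 220.0])]
cup_large [(0.83, [269.0, 212.0, 297.0, 234.0])]
oil_filter []
part_box [(0.93, [260.0, 231.0, 292.0, 266.0])]
tape_measure []
```

View pics/scene0.png

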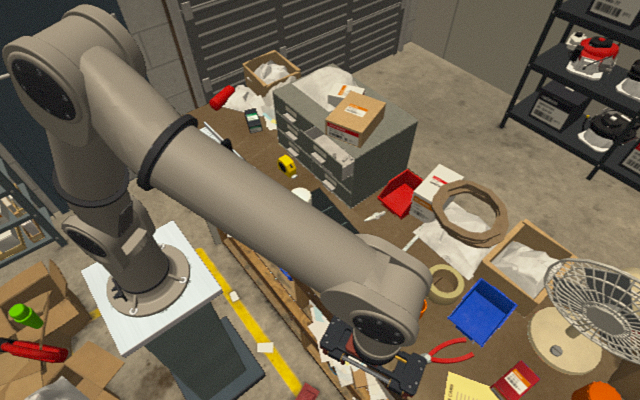

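View pics/side0.png

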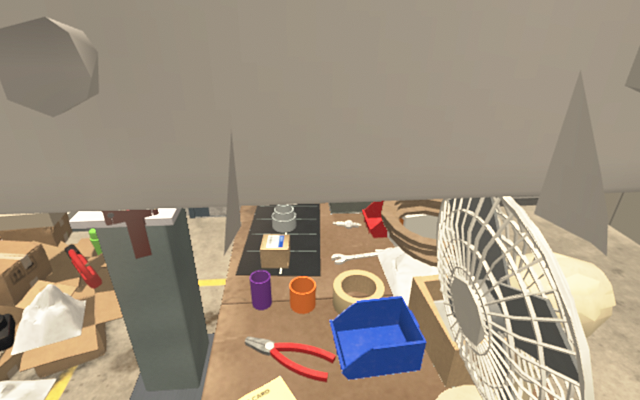

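The scene view is mostly blocked by the arm; the oil filter's white top is at (300,195), tape at (287,165). The side view shows the mat from (240,272) to (320,205), the box at (276,250) and the nest at (284,218). The purple and orange lookalikes are at (261,290) and (303,295).

```bash
cat > h.py <<'E'
from cell import env
import cv2,numpy as np
from scipy.spatial.transform import Rotation as R
def ray(p,uv):
    K=p["mtx"];T=np.array(p["world_from_camera"]);uv=np.atleast_2d(uv).astype(float)
    d=np.c_[(uv[:,0]-K[0][2])/K[0][0],-(uv[:,1]-K[1][2])/K[1][1],-np.ones(len(uv))]
    return T[:3,3],d@T[:3,:3].T
def onz(p,uv,z):
    o,d=ray(p,uv);return o+d*((z-o[2])/d[:,2])[:,None]
def proj(p,X):
    K=np.array(p["mtx"]);T=np.linalg.inv(p["world_from_camera"]);c=np.atleast_2d(X)@T[:3,:3].T+T[:3,3]
    return np.c_[K[0,0]*c[:,0]/-c[:,2]+K[0,2],-K[1,1]*c[:,1]/-c[:,2]+K[1,2]]
def rot(q): return R.from_quat(np.r_[q[1:],q[0]]).as_matrix()
def rows(target,yaw=None,pos=None):
    """shift in tool units to world target from measured pose"""
    s=env.observe();M=rot(s["ee_rot"]);return np.round(M.T@(np.array(target)-s["tool_pos"])/.04,2)
E
python3 - <<'E'
from h import *
p=env.camera("side")
print(onz(p,[[239,272],[320,272],[244,235],[320,235],[320,207],[252,207]],.003).round(3))
print(onz(p,[[261,232],[291,236],[284,213]],.06).round(3))
q=env.camera("scene");print(onz(q,[[301,193]],.09).round(3), onz(q,[[287,165]],.03).round(3))
w=env.camera("wrist");cv2.imwrite("pics/w0.png",w["color"][:,:,::-1])
s=env.observe();M=rot(s["ee_rot"]);print(M.round(3));T=np.array(w["world_from_camera"]);print((M.T@(T[:3,3]-s["tool_pos"])).round(4),(M.T@T[:3,:3]).round(3),w["mtx"][0])
E
```

```text
[[ 0.38  -0.439  0.003]
 [ 0.571 -0.454  0.003]
 [ 0.378 -0.28   0.003]
 [ 0.587 -0.295  0.003]
 [ 0.603 -0.136  0.003]
 [ 0.389 -0.12   0.003]]
[[ 0.432 -0.357  0.06 ]
 [ 0.506 -0.381  0.06 ]
 [ 0.49  -0.266  0.06 ]]
[[ 0.502 -0.084  0.09 ]] [[0.571 0.094 0.03 ]]
[[ 0.923  0.386  0.   ]
 [ 0.386 -0.923 -0.   ]
 [ 0.     0.    -1.   ]]
[ 0.0776  0.0013 -0.1627] [[ 0.001  0.958  0.287]
 [ 1.    -0.001  0.001]
 [ 0.001  0.287 -0.958]] [356.77425382   0.         317.64904665]
```

>>> jog_arm --pt "0.5 -0.5 -0.4 0.3" --pt "1.1 -1.1 -0.8 0.7" --pt "1.8 -1.8 -1.2 1.1" --pt "2.5 -2.5 -1.6 1.5" --pt "3.3 -3.3 -2 2" --pt "4.1 -4.1 -2.5 2.5" --pt "4.9 -5 -2.9 3" --pt "5.6 -5.7 -3.3 3.4" --pt "6.3 -6.4 -3.7 3.8" --pt "6.9 -7 -4.1 4.2" --pt "7.3 -7.5 -4.3 4.4" --pt "7.5 -7.7 -4.4 4.5" --pt "7.5 -7.7 -4.4 4.5"

```text
time: 2.23
tool_pos: [0.421, -0.2181, 0.401]
ee_rot: [0.0, 1.0, 0.005, 0.002]
contact_force: [-0.1, 0.9, 0.2]
finger_gap: 1.001
gripper_force: 0.0
```

Run:
```python
from h import *
w=env.camera("wrist");cv2.imwrite("pics/w1.png",w["color"][:,:,::-1])
import pickle;pickle.dump(w,open("w1.pkl","wb"))
s=env.observe();print(s["time"],s["tool_pos"],rot(s["ee_rot"]).round(3).tolist(),s["joints"].round(2))
for l in ["mat","pad","straightedge","cup_small","cup_medium","cup_large","oil_filter","part_box","tape_measure"]:
    r=env.cut_out(w,l);print(l,[(round(q["p"],2),np.round(q["box"]).tolist()) for q in r][:3])
```

```text
2.2833 [ 0.41949293 -0.2210221   0.39980967] [[1.0, 0.008, 0.002], [0.008, -1.0, -0.001], [0.002, 0.001, -1.0]] [ 0.54  0.02 -0.19  1.75  0.    1.37 -1.21]
mat [(0.89, [193.0, 16.0, 493.0, 179.0])]
pad [(0.92, [1.0, 102.0, 136.0, 160.0])]
straightedge [(0.66, [0.0, 117.0, 124.0, 144.0])]
cup_small [(0.63, [320.0, 88.0, 359.0, 122.0]), (0.55, [516.0, 128.0, 571.0, 164.0]), (0.48, [193.0, 17.0, 492.0, 181.0])]
cup_medium [(0.91, [322.0, 85.0, 361.0, 126.0]), (0.69, [529.0, 61.0, 589.0, 104.0])]
cup_large [(0.61, [313.0, 81.0, 360.0, 132.0])]
oil_filter [(0.56, [189.0, 67.0, 253.0, 128.0])]
part_box [(0.83, [412.0, 98.0, 478.0, 150.0])]
tape_measure [(0.87, [57.0, 22.0, 135.0, 59.0]), (0.57, [321.0, 85.0, 359.0, 127.0])]
```

View pics/w1.png

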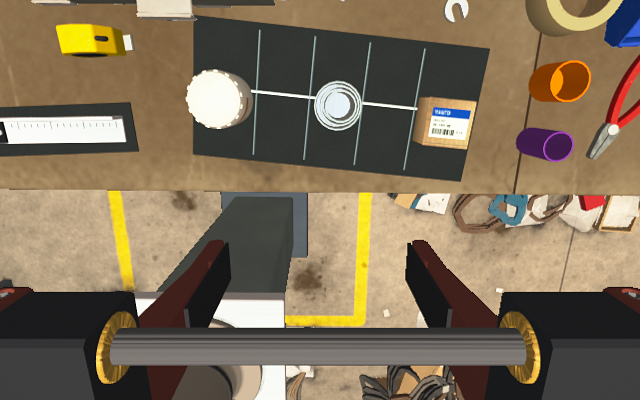

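The wrist view shows the mat with corners at about (195,16), (489,48), (463,181) and (194,152). The filter is at (220,98) in bay +160, the nest at (338,104) in bay 0, and the box at (446,122) in bay -160. The straightedge lies on the left pad at (60,132).

```bash
cat >> h.py <<'E'
from scipy.optimize import least_squares
def fitmat(w,uv,loc,x0=(.48,-.22,-.05)):
    loc=np.array(loc,float);uv=np.array(uv,float)
    def f(v): 
        c,s=np.cos(v[2]),np.sin(v[2]);X=np.c_[v[0]+c*loc[:,0]-s*loc[:,1],v[1]+s*loc[:,0]+c*loc[:,1],loc[:,2]]
        return (proj(w,X)-uv).ravel()
    r=least_squares(f,x0,loss="soft_l1");return r.x,f(r.x).reshape(-1,2)
E
python3 - <<'E'
from h import *
import pickle;w=pickle.load(open("w1.pkl","rb"))
g=cv2.cvtColor(w["color"],cv2.COLOR_RGB2GRAY)
c=np.array([[195,16],[489,48],[463,181],[194,152]],np.float32).reshape(-1,1,2)
c=cv2.cornerSubPix(g,c,(4,4),(-1,-1),(3,50,.01)).reshape(-1,2);print(c)
v,r=fitmat(w,c,[[.095,.215,.003],[.095,-.215,.003],[-.105,-.215,.003],[-.105,.215,.003]]);print(v.round(4),r.round(1).tolist())
im=cv2.resize(w["color"][60:170,180:500],(0,0),fx=2.5,fy=2.5,interpolation=cv2.INTER_CUBIC)
cv2.imwrite("pics/c1.png",im[:,:,::-1])
for uv,z in [((337,105),.083),((219,99),.09)]:
    X=onz(w,uv,z)[0];cc,s=np.cos(v[2]),np.sin(v[2]);d=X[:2]-v[:2];print(X.round(4),"mat",np.round([cc*d[0]+s*d[1],-s*d[0]+cc*d[1]],4))
E
```

```text
[[191.70276   15.396921]
 [489.66757   48.4084  ]
 [460.07675  181.2544  ]
 [192.60954  153.89297 ]]
[ 0.494  -0.2452 -0.0895] [[0.6, -0.4], [-0.2, -0.4], [0.1, 0.2], [-0.5, 0.8]]
[ 0.4886 -0.2441  0.083 ] mat [-0.0055  0.0007]
[ 0.4944 -0.0929  0.09  ] mat [-0.0133  0.1518]
```

View pics/c1.png

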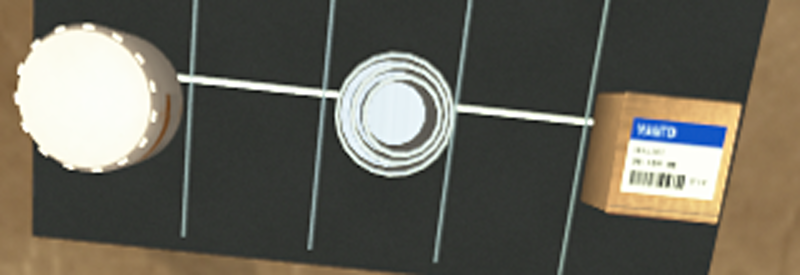

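>>> jog_arm --pt "0.1 0 0.3 -1.2" --pt "0.25 0.1 0.7 -2.5" --pt "0.4 0.15 1.2 -3.8" --pt "0.55 0.2 1.7 -5.1" --pt "0.7 0.25 2.2 -6.4" --pt "0.85 0.3 2.7 -7.7" --pt "1.0 0.35 3.2 -9" --pt "1.15 0.4 3.7 -10.3" --pt "1.3 0.45 4.2 -11.6" --pt "1.4 0.5 4.7 -12.9" --pt "1.5 0.55 5.1 -14.2" --pt "1.6 0.6 5.4 -15.4" --pt "1.7 0.63 5.6 -16.4" --pt "1.71 0.64 5.7 -16.9" --pt "1.71 0.64 5.7 -16.9" --fingers 64

```text
time: 3.98
tool_pos: [0.4861, -0.2485, 0.1692]
ee_rot: [-0.001, 0.739, 0.674, -0.0]
contact_force: [-0.2, 0.2, -0.3]
finger_gap: 0.728
gripper_force: 0.0
```

Run:
```python
from h import *
w=env.camera("wrist");cv2.imwrite("pics/w2.png",w["color"][:,:,::-1])
import pickle;pickle.dump(w,open("w2.pkl","wb"))
s=env.observe();print(s["time"],s["tool_pos"],rot(s["ee_rot"]).round(3).tolist(),s["joints"].round(2))
```

```text
4.0333 [ 0.48640172 -0.24859091  0.17001111] [[0.094, 0.996, -0.001], [0.996, -0.094, 0.001], [0.001, -0.001, -1.0]] [ 0.63  0.35 -0.33  1.9   0.14  0.92  0.14]
```

View pics/w2.png

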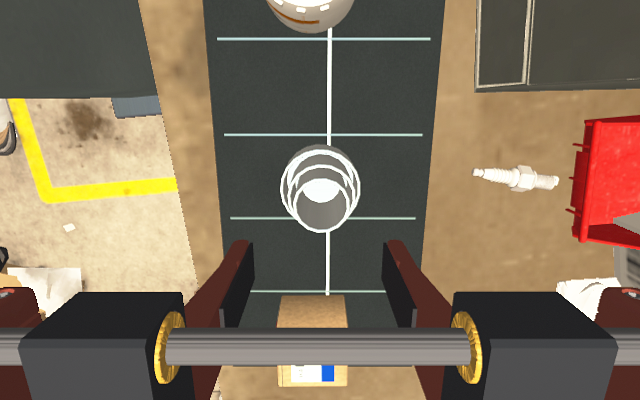

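The wrist view looks straight down on the nest. The small cup's rim is centred at about (321,206), and the white line crosses the bay lines at (330,39), (329,134), (328,218) and (327,292).

Run:
```python
from h import *
import pickle;w=pickle.load(open("w2.pkl","rb"))
v,r=fitmat(w,[[330,39],[329,134],[328,218],[327,292]],[[0,.12,.003],[0,.04,.003],[0,-.04,.003],[0,-.12,.003]]);print(v.round(4),r.round(1).tolist())
X=onz(w,[[292,206],[321,206],[350,206],[321,232],[321,180]],.083);print(X.round(4))
g=cv2.resize(w["color"][140:240,270:370],(0,0),fx=4,fy=4,interpolation=cv2.INTER_CUBIC);g=cv2.cvtColor(g,cv2.COLOR_RGB2GRAY)
h=cv2.HoughCircles(g,cv2.HOUGH_GRADIENT_ALT,1.2,10,param1=200,param2=.7,minRadius=60,maxRadius=180)
if h is not None:
  for a in h[0]: print(a[:2]/4+[270,140],a[2]/4, onz(w,a[:2]/4+[270,140],.083)[0].round(4))
```

```text
[ 0.4955 -0.2462 -0.0944] [[0.1, 0.1], [-0.1, 0.8], [-0.1, -0.2], [0.1, -1.3]]
[[ 0.4667 -0.2468  0.083 ]
 [ 0.4878 -0.2487  0.083 ]
 [ 0.5089 -0.2506  0.083 ]
 [ 0.486  -0.269   0.083 ]
 [ 0.4895 -0.2293  0.083 ]]
[319.20000076 190.70000076] 40.12331 [ 0.4875 -0.2371  0.083 ]
[319.20000076 190.70000076] 35.148426 [ 0.4875 -0.2371  0.083 ]
[319.79999924 199.40000153] 33.59569 [ 0.4874 -0.2436  0.083 ]
[319.20000076 186.79999924] 41.683765 [ 0.4878 -0.2342  0.083 ]
[320.40000153 194.        ] 30.184734 [ 0.4882 -0.2396  0.083 ]
[324.59999847 207.5       ] 28.658245 [ 0.4903 -0.2501  0.083 ]
[323.40000153 202.40000153] 25.162989 [ 0.4898 -0.2461  0.083 ]
[319.5        180.20000076] 25.453594 [ 0.4884 -0.2294  0.083 ]
```

>>> jog_arm --pt "0 0.04 0.5 0" --pt "0 0.04 1.1 0" --pt "0 0.04 1.7 0" --pt "0 0.04 2.2 0" --pt "0 0.04 2.5 0" --pt "0 0.04 2.58 0" --pt "0 0.04 2.58 0"

```text
time: 4.62
tool_pos: [0.4882, -0.2485, 0.0673]
ee_rot: [-0.0, 0.739, 0.673, -0.0]
contact_force: [-0.1, -0.1, 0.1]
finger_gap: 0.729
gripper_force: 0.0
```

>>> jog_arm --pt "0 0 0 0" --pt "0 0 0 0" --pt "0 0 0 0" --pt "0 0 0 0" --pt "0 0 0 0" --pt "0 0 0 0" --fingers 36

```text
time: 5.12
tool_pos: [0.489, -0.2488, 0.0683]
ee_rot: [0.001, 0.739, 0.673, 0.0]
contact_force: [-2.4, -0.0, 7.0]
finger_gap: 0.462
gripper_force: 30.0
```

>>> jog_arm --pt "0 0 -0.2 0" --pt "0 0 -0.6 0" --pt "0 0 -1.1 0" --pt "0 0 -1.6 0" --pt "0.1 0 -2.0 0" --pt "0.4 -0.1 -2.1 0" --pt "0.9 -0.2 -2.1 0" --pt "1.4 -0.3 -2.1 0" --pt "1.8 -0.4 -2.1 0" --pt "2.05 -0.41 -2.0 0" --pt "2.09 -0.41 -1.7 0" --pt "2.09 -0.41 -1.2 0" --pt "2.09 -0.41 -0.7 0" --pt "2.09 -0.41 -0.3 0" --pt "2.09 -0.41 -0.05 0" --pt "2.09 -0.41 0.08 0" --pt "2.09 -0.41 0.08 0"

```text
time: 6.53
tool_pos: [0.4791, -0.1634, 0.0633]
ee_rot: [-0.001, 0.739, 0.674, -0.001]
contact_force: [0.3, -0.1, -1.2]
finger_gap: 0.462
gripper_force: 30.0
```

Run:
```python
from h import *
w=env.camera("wrist");p=env.camera("side")
im=np.hstack([cv2.resize(w["color"],(480,300)),cv2.resize(p["color"][180:300,200:340],(300,257))[:257] if 0 else cv2.resize(p["color"][150:300,220:370],(300,300))])
cv2.imwrite("pics/c3.png",im[:,:,::-1])
s=env.observe();print(s)
```

```text
{'time': 6.6333, 'joints': array([ 0.47449433,  0.44512202, -0.32837064,  2.06417199,  0.22673292,
        0.66536171, -0.09616812]), 'qd': array([ 0.00396469, -0.01144494, -0.00244509, -0.00740699, -0.00010638,
        0.00155812, -0.00048504]), 'tau': array([-7.18142535e-02, -4.64034212e+01, -2.63258949e+00, -1.82855058e+01,
       -3.04688467e-02,  2.98543903e-02, -1.12248413e-02]), 'tool_pos': array([ 0.48015019, -0.16370311,  0.06446287]), 'ee_rot': array([1.54019285e-04, 7.39164237e-01, 6.73525187e-01, 1.71159706e-04]), 'contact_force': array([-0.26140583,  0.3069023 , -0.23506064]), 'torque': array([ 0.00133467, -0.08893771, -0.04261105]), 'gripper_force': 29.997064098715782, 'finger_gap': 0.46414880950633713}
```

View pics/c3.png

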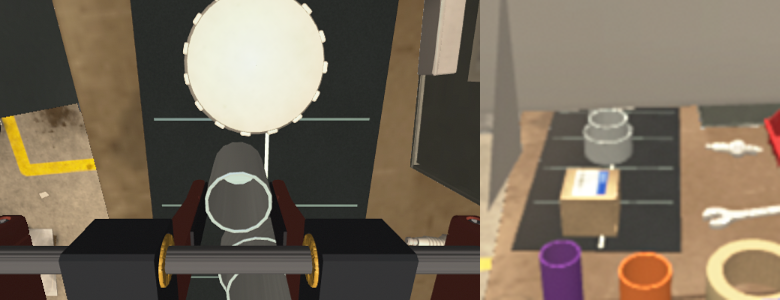

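The small cup is held in the left bay, clear of the filter, and the medium cup is still in the large one. I'll set the small cup down.

>>> jog_arm --pt "0 0 0.04 0" --pt "0 0 0.08 0" --pt "0 0 0.1 0" --pt "0 0 0.1 0"

```text
time: 6.97
tool_pos: [0.4806, -0.164, 0.0622]
ee_rot: [0.001, 0.739, 0.673, 0.0]
contact_force: [-3.5, 1.0, 17.4]
finger_gap: 0.461
gripper_force: 30.0
```

>>> jog_arm --pt "0 0 -0.02 0" --pt "0 0 -0.02 0" --pt "0 0 -0.02 0" --pt "0 0 -0.02 0" --fingers 62

```text
time: 7.3
tool_pos: [0.4799, -0.1638, 0.0611]
ee_rot: [0.0, 0.739, 0.673, 0.0]
contact_force: [0.5, 0.5, -0.3]
finger_gap: 0.696
gripper_force: 0.0
```

>>> jog_arm --pt "0 0 -0.2 0" --pt "0 0 -0.6 0" --pt "0 0 -1.2 0" --pt "0 0 -1.8 0" --pt "-0.2 0.05 -2.3 0" --pt "-0.7 0.1 -2.5 0" --pt "-1.2 0.2 -2.5 0" --pt "-1.7 0.3 -2.5 0" --pt "-1.95 0.36 -2.5 0" --pt "-2.02 0.38 -2.5 0" --pt "-2.02 0.38 -2.5 0" --fingers 78

```text
time: 8.22
tool_pos: [0.4873, -0.2458, 0.161]
ee_rot: [-0.0, 0.74, 0.673, 0.0]
contact_force: [-0.3, -0.3, -0.5]
finger_gap: 0.884
gripper_force: 0.0
```

Run:
```python
from h import *
w=env.camera("wrist");cv2.imwrite("pics/w4.png",w["color"][:,:,::-1])
import pickle;pickle.dump(w,open("w4.pkl","wb"))
s=env.observe();print(s["time"],s["tool_pos"],rot(s["ee_rot"]).round(3).tolist(),s["finger_gap"])
for l in ["cup_small","cup_medium","cup_large"]:
    r=env.cut_out(w,l);print(l,[(round(q["p"],2),np.round(q["box"]).tolist()) for q in r][:3])
```

```text
8.2667 [ 0.48736828 -0.24472765  0.16086062] [[0.092, 0.996, -0.0], [0.996, -0.092, 0.001], [0.001, -0.001, -1.0]] 0.8869402178641698
cup_small [(0.76, [260.0, 58.0, 328.0, 120.0])]
cup_medium [(0.76, [287.0, 158.0, 357.0, 238.0])]
cup_large [(0.66, [277.0, 150.0, 361.0, 222.0])]
```

View pics/w4.png

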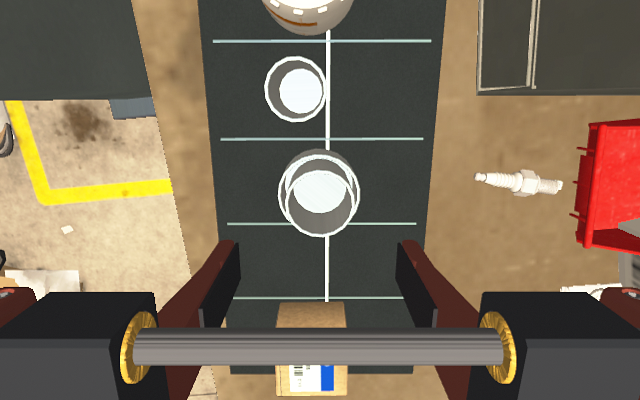

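The small cup stands upright in the left bay at (296,90). The medium cup's rim is centred at about (320,201) in the large cup, and the gripper is clear.

Run:
```python
from h import *
import pickle;w=pickle.load(open("w4.pkl","rb"))
X=onz(w,[[283,200],[320,200],[357,200],[320,238],[320,163]],.062);print(X.round(4))
v,r=fitmat(w,[[329,40.5],[328,139],[326.5,224],[326,298]],[[0,.12,.003],[0,.04,.003],[0,-.04,.003],[0,-.12,.003]]);print(v.round(4),r.round(1).tolist())
print(onz(w,[[296,90]],.077).round(4))
c,s=np.cos(-.092),np.sin(-.092)
t=np.array([.4948+c*-.016+s*.08, -.2457+s*-.016-c*.08]);print(t)
```

```text
[[ 0.4604 -0.2424  0.062 ]
 [ 0.4885 -0.2451  0.062 ]
 [ 0.5167 -0.2477  0.062 ]
 [ 0.4857 -0.2761  0.062 ]
 [ 0.4911 -0.2166  0.062 ]]
[ 0.4955 -0.2463 -0.0977] [[0.0, 0.9], [-0.2, -0.0], [0.3, -0.5], [-0.1, -0.6]]
[[ 0.48  -0.164  0.077]]
[ 0.47151804 -0.32389175]
```

>>> jog_arm --pt "-0.03 0.03 0.5 0" --pt "-0.03 0.03 1.2 0" --pt "-0.03 0.03 1.9 0" --pt "-0.03 0.03 2.4 0" --pt "-0.03 0.03 2.7 0" --pt "-0.03 0.03 2.86 0" --pt "-0.03 0.03 2.86 0"

```text
time: 9.0
tool_pos: [0.4882, -0.2461, 0.0458]
ee_rot: [-0.001, 0.739, 0.674, -0.0]
contact_force: [-0.2, -0.8, 0.4]
finger_gap: 0.889
gripper_force: 0.0
```

>>> jog_arm --pt "0 0 0 0" --pt "0 0 0 0" --pt "0 0 0 0" --pt "0 0 0 0" --pt "0 0 0 0" --pt "0 0 0 0" --fingers 48

```text
time: 9.5
tool_pos: [0.4891, -0.2473, 0.0476]
ee_rot: [0.001, 0.739, 0.673, 0.0]
contact_force: [-1.2, 0.5, 6.0]
finger_gap: 0.619
gripper_force: 30.0
```

>>> jog_arm --pt "0 0 -0.2 0" --pt "0 0 -0.6 0" --pt "0 0 -1.1 0" --pt "0 0 -1.5 0" --pt "-0.1 0 -1.7 0" --pt "-0.5 -0.1 -1.7 0" --pt "-1.0 -0.15 -1.7 0" --pt "-1.5 -0.2 -1.7 0" --pt "-1.85 -0.24 -1.7 0" --pt "-1.97 -0.245 -1.5 0" --pt "-1.97 -0.245 -1.0 0" --pt "-1.97 -0.245 -0.5 0" --pt "-1.97 -0.245 -0.2 0" --pt "-1.97 -0.245 0 0" --pt "-1.97 -0.245 0.06 0" --pt "-1.97 -0.245 0.1 0" --pt "-1.97 -0.245 0.1 0"

```text
time: 10.92
tool_pos: [0.4705, -0.3235, 0.0437]
ee_rot: [-0.001, 0.739, 0.674, -0.001]
contact_force: [-7.4, 3.4, 13.3]
finger_gap: 0.616
gripper_force: 30.0
```

>>> jog_arm --pt "0 0 -0.03 0" --pt "0 0 -0.03 0" --pt "0 0 -0.03 0" --pt "0 0 -0.03 0" --fingers 72

```text
time: 11.25
tool_pos: [0.4719, -0.3244, 0.0439]
ee_rot: [0.0, 0.739, 0.674, 0.0]
contact_force: [0.0, 0.1, -0.6]
finger_gap: 0.815
gripper_force: 0.0
```

>>> jog_arm --pt "0 0 -0.2 0" --pt "0 0 -0.7 0" --pt "0 0 -1.4 0" --pt "0 0 -2.2 0" --pt "0.2 0 -3 0" --pt "0.6 -0.1 -3.7 0.5" --pt "1.2 -0.2 -4.4 1.5" --pt "1.9 -0.4 -5.0 2.9" --pt "2.7 -0.5 -5.6 4.3" --pt "3.5 -0.6 -6.2 5.7" --pt "4.3 -0.7 -6.7 7.1" --pt "5.1 -0.8 -7.2 8.5" --pt "5.9 -0.9 -7.6 9.9" --pt "6.7 -1 -8 11.3" --pt "7.5 -1.1 -8.2 12.7" --pt "8.3 -1.2 -8.4 14.1" --pt "9.1 -1.3 -8.6 15.5" --pt "9.9 -1.4 -8.7 16.5" --pt "10.6 -1.5 -8.8 17" --pt "11 -1.6 -8.9 17"

```text
time: 12.92
tool_pos: [0.4476, 0.1234, 0.4008]
ee_rot: [-0.0, 1.0, -0.002, 0.001]
contact_force: [0.4, -0.4, -0.0]
finger_gap: 0.82
gripper_force: 0.0
```

>>> jog_arm --pt "0.0 -0.5 0 0" --pt "0 -0.7 0 0" --pt "0 -0.7 0 0"

```text
time: 13.17
tool_pos: [0.4482, 0.1494, 0.4002]
ee_rot: [-0.0, 1.0, -0.001, 0.0]
contact_force: [0.2, 0.3, -0.3]
finger_gap: 0.818
gripper_force: 0.0
```

Run:
```python
from h import *
w=env.camera("wrist");cv2.imwrite("pics/w5.png",w["color"][:,:,::-1])
import pickle;pickle.dump(w,open("w5.pkl","wb"))
s=env.observe();print(s["time"],s["tool_pos"],rot(s["ee_rot"]).round(3).tolist(),s["joints"].round(2))
for l in ["pad","straightedge","mat","cup_small","cup_medium"]:
    r=env.cut_out(w,l);print(l,[(round(q["p"],2),np.round(q["box"]).tolist()) for q in r][:3])
```

```text
13.2167 [0.44851662 0.14772065 0.39994626] [[1.0, -0.004, -0.0], [-0.004, -1.0, -0.0], [-0.0, 0.0, -1.0]] [ 0.15  0.05 -0.62  1.73  0.03  1.38 -2.05]
pad [(0.76, [92.0, 123.0, 373.0, 184.0])]
straightedge [(0.77, [82.0, 135.0, 364.0, 174.0]), (0.28, [512.0, 111.0, 566.0, 146.0])]
mat []
cup_small [(0.8, [512.0, 113.0, 565.0, 147.0]), (0.71, [91.0, 124.0, 373.0, 182.0])]
cup_medium [(0.61, [614.0, 117.0, 640.0, 154.0])]
```

View pics/w5.png

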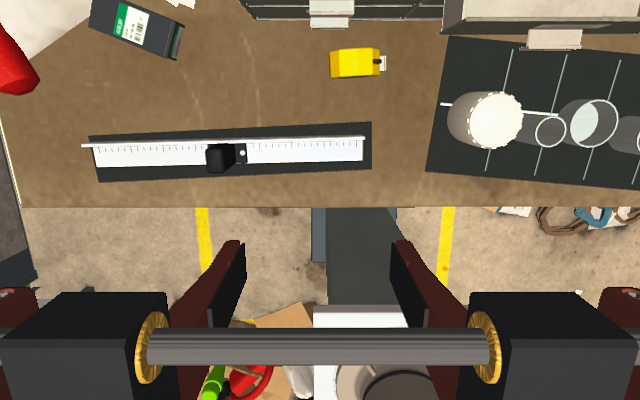

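The wrist view shows the pad with corners (89,136), (371,122), (371,168) and (100,182). The straightedge's upright face runs along (82,145)–(365,138), with the black grip at about (218,157). The tape measure at (355,63) is well ahead.

Run:
```python
from h import *
import pickle;w=pickle.load(open("w5.pkl","rb"))
g=cv2.cvtColor(w["color"],cv2.COLOR_RGB2GRAY)
c=np.array([[89,136],[371,122],[371,168],[100,182]],np.float32).reshape(-1,1,2)
c=cv2.cornerSubPix(g,c,(4,4),(-1,-1),(3,50,.01)).reshape(-1,2);print(c)
v,r=fitmat(w,c,[[.0375,.22,.003],[.0375,-.22,.003],[-.0375,-.22,.003],[-.0375,.22,.003]],(.48,.25,0.03));print("pad",v.round(4),r.round(1).tolist())
# straightedge upper line: first bright run from above per column
pts=[]
for u in range(100,360,4):
    col=g[125:160,u].astype(float);k=np.argmax(np.diff(col));pts.append([u,125+k+.5])
pts=np.array(pts);X=onz(w,pts,.033)
f=np.polyfit(X[:,1],X[:,0],1);res=X[:,0]-np.polyval(f,X[:,1]);ok=abs(res)<.003;f=np.polyfit(X[ok,1],X[ok,0],1);print("line",f,ok.mean(),"yaw",-np.arctan(f[0]))
print("ends",onz(w,[[82,145],[365,138]],.033).round(4))
# grip dark blob
hsv=g[135:180,190:260];im=cv2.resize(w["color"][115:190,170:270],(0,0),fx=6,fy=6,interpolation=cv2.INTER_CUBIC);cv2.imwrite("pics/c5.png",im[:,:,::-1])
# predicted edge (world) for se centred on pad
cc,s=np.cos(v[2]),np.sin(v[2])
P=lambda x,y,z:[v[0]+cc*x-s*y,v[1]+s*x+cc*y,z]
print(proj(w,[P(.022,.21,.036),P(.022,-.21,.036),P(.018,.013,.085),P(.018,-.013,.085),P(-.018,-.013,.085),P(-.018,.013,.085)]).round(1).tolist())
```

```text
[[ 87.49885 135.55998]
 [371.18726 120.92971]
 [371.3581  168.85104]
 [ 98.53796 182.16005]]
pad [0.4404 0.2841 0.0489] [[-0.0, -0.2], [0.0, -0.1], [0.2, 0.1], [-0.1, 0.2]]
line [-0.0248505   0.47041107] 0.9692307692307692 yaw 0.024845383224492312
ends [[0.4562 0.4972 0.033 ]
 [0.4659 0.0786 0.033 ]]
[[82.8, 148.1], [367.6, 133.6], [205.8, 148.9], [225.1, 147.9], [228.4, 174.3], [209.5, 175.2]]
```

View pics/c5.png

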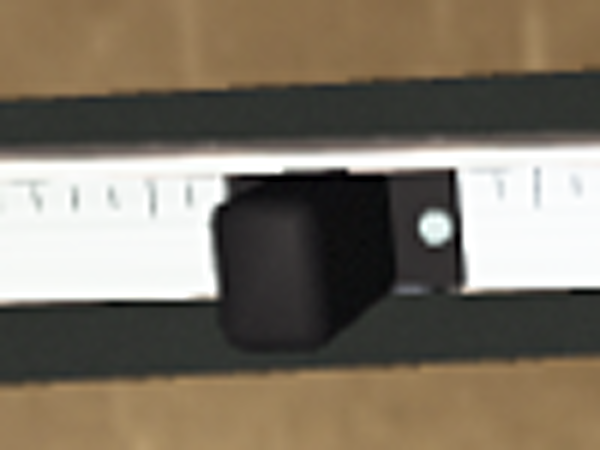

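The zoomed crop shows the grip top spanning about (206–223, 147–172) in full-image pixels. It is turned slightly relative to the pad, in line with the straightedge.

>>> jog_arm --pt "0 -0.3 0.4 -0.1" --pt "0 -0.8 1.0 -0.3" --pt "-0.1 -1.3 1.7 -0.32" --pt "-0.1 -1.8 2.4 -0.32" --pt "-0.2 -2.3 3.1 -0.32" --pt "-0.2 -2.8 3.8 -0.32" --pt "-0.2 -3.2 4.6 -0.32" --pt "-0.2 -3.4 5.4 -0.32" --pt "-0.2 -3.5 6.0 -0.32" --pt "-0.2 -3.5 6.4 -0.32" --pt "-0.2 -3.5 6.6 -0.32" --pt "-0.2 -3.5 6.6 -0.32" --fingers 60

```text
time: 14.47
tool_pos: [0.441, 0.2862, 0.1342]
ee_rot: [0.001, 1.0, 0.011, -0.001]
contact_force: [0.4, 0.7, -0.7]
finger_gap: 0.682
gripper_force: 0.0
```

Run:
```python
from h import *
w=env.camera("wrist");cv2.imwrite("pics/w6.png",w["color"][:,:,::-1])
import pickle;pickle.dump(w,open("w6.pkl","wb"))
s=env.observe();print(s["time"],s["tool_pos"],rot(s["ee_rot"]).round(3).tolist(),s["joints"].round(2))
g=cv2.cvtColor(w["color"],cv2.COLOR_RGB2GRAY)
print(proj(w,[[.441,.2875,.085],[.46,.2875,.033],[.462,.4,.033],[.457,.18,.033]]).round(1))
for o,n in [(.0,.085)]:
    pass
# dark grip in region
m=(w["color"].max(2)<45).astype(np.uint8)
n,lab,st,ce=cv2.connectedComponentsWithStats(m);print([(st[i].tolist(),ce[i].round().tolist()) for i in range(1,n) if st[i][4]>400])
for u in (60,120,180,240,420,480,540,600):
    col=g[:,u].astype(int);d=np.diff(col[:300]);print(u,[(k,d[k]) for k in np.argsort(-abs(d))[:4]])
```

```text
14.5167 [0.44167995 0.28689551 0.13559231] [[1.0, 0.021, -0.001], [0.021, -1.0, -0.001], [-0.001, 0.001, -1.0]] [-0.16  0.42 -0.66  1.96  0.33  0.88 -2.54]
[[313.  224. ]
 [314.3 176.4]
 [164.7 170.7]
 [455.5 183.3]]
[([278, 178, 131, 67, 2913], [314.0, 210.0]), ([0, 243, 640, 157, 18035], [318.0, 322.0])]
60 [(np.int64(172), np.int64(86)), (np.int64(153), np.int64(-65)), (np.int64(180), np.int64(-59)), (np.int64(181), np.int64(-38))]
120 [(np.int64(211), np.int64(-188)), (np.int64(291), np.int64(-128)), (np.int64(172), np.int64(87)), (np.int64(184), np.int64(84))]
180 [(np.int64(211), np.int64(-190)), (np.int64(291), np.int64(-133)), (np.int64(172), np.int64(80)), (np.int64(184), np.int64(75))]
240 [(np.int64(211), np.int64(-119)), (np.int64(210), np.int64(-84)), (np.int64(177), np.int64(-80)), (np.int64(171), np.int64(67))]
420 [(np.int64(210), np.int64(-180)), (np.int64(171), np.int64(90)), (np.int64(143), np.int64(-52)), (np.int64(170), np.int64(52))]
480 [(np.int64(210), np.int64(-181)), (np.int64(171), np.int64(81)), (np.int64(170), np.int64(64)), (np.int64(183), np.int64(44))]
540 [(np.int64(291), np.int64(-152)), (np.int64(210), np.int64(-122)), (np.int64(209), np.int64(-79)), (np.int64(170), np.int64(69))]
600 [(np.int64(295), np.int64(-89)), (np.int64(53), np.int64(46)), (np.int64(46), np.int64(-43)), (np.int64(47), np.int64(-42))]
```

>>> jog_arm --pt "0 -0.01 0.4 -0.04" --pt "0 -0.01 1.0 -0.04" --pt "0 -0.01 1.6 -0.04" --pt "0 -0.01 2.0 -0.04" --pt "0 -0.01 2.2 -0.04" --pt "0 -0.01 2.2 -0.04"

```text
time: 15.02
tool_pos: [0.4417, 0.2875, 0.0476]
ee_rot: [0.0, 1.0, 0.013, -0.0]
contact_force: [-0.1, -0.6, -0.4]
finger_gap: 0.682
gripper_force: 0.0
```

>>> jog_arm --pt "0 0 0 0" --pt "0 0 0 0" --pt "0 0 0 0" --pt "0 0 0 0" --pt "0 0 0 0" --pt "0 0 0 0" --pt "0 0 0 0" --fingers 15

```text
time: 15.6
tool_pos: [0.4419, 0.2888, 0.0485]
ee_rot: [-0.001, 1.0, 0.013, 0.001]
contact_force: [0.0, 0.7, 4.9]
finger_gap: 0.294
gripper_force: 30.0
```

Run:
```python
from h import *
s=env.observe();M=rot(s["ee_rot"]);print(s["time"],s["tool_pos"],M.round(3).tolist(),s["finger_gap"],s["contact_force"])
import pickle
w=pickle.load(open("w6.pkl","rb"));print("face pt",onz(w,[[120,172.5],[314,171.3],[540,170.6]],.033).round(4))
# mat fronts from w1
w=pickle.load(open("w1.pkl","rb"));v=(.4948,-.2457,-.092);c,sn=np.cos(v[2]),np.sin(v[2])
X=onz(w,[[423,145],[468,149]],.059);d=X[:,:2]-v[:2];print("box front corners mat",(d@np.array([[c,-sn],[sn,c]])).round(4))
```

```text
15.6 [0.44191576 0.28879859 0.04853144] [[1.0, 0.026, 0.001], [0.026, -1.0, 0.001], [0.001, -0.001, -1.0]] 0.2937055196705439 [0.02085623 0.7072921  4.9338426 ]
face pt [[0.4599 0.4337 0.033 ]
 [0.4639 0.2878 0.033 ]
 [0.4682 0.1177 0.033 ]]
box front corners mat [[-0.0482 -0.1273]
 [-0.0472 -0.1916]]
```

>>> jog_arm --pt "0 0 -0.1 0" --pt "0 0 -0.3 0" --pt "0 0 -0.7 0" --pt "0 0 -1.2 0" --pt "0 0 -1.7 0" --pt "-0.05 0.1 -2.2 0" --pt "-0.1 0.3 -2.7 0" --pt "-0.15 0.6 -3.0 0" --pt "-0.2 1.0 -3.2 0.05" --pt "-0.25 1.5 -3.2 0.1" --pt "-0.3 2.1 -3.2 0.2" --pt "-0.4 2.7 -3.2 0.3" --pt "-0.5 3.3 -3.2 0.4" --pt "-0.6 3.9 -3.2 0.5" --pt "-0.7 4.5 -3.2 0.6" --pt "-0.8 5.1 -3.2 0.7" --pt "-0.9 5.7 -3.2 0.8" --pt "-1.0 6.3 -3.2 0.9" --pt "-1.1 6.8 -3.2 1.0" --pt "-1.2 7.1 -3.2 1.05"

```text
time: 17.27
tool_pos: [0.3995, 0.0004, 0.1758]
ee_rot: [0.001, 0.999, -0.034, -0.001]
contact_force: [0.2, -0.4, -3.9]
finger_gap: 0.297
gripper_force: 30.0
```

Run:
```python
from h import *
s=env.observe();M=rot(s["ee_rot"]);print(s["time"],s["tool_pos"],M.round(3).tolist(),s["finger_gap"],s["joints"].round(2))
print(rows([.3954,-.2364,.178]), np.degrees(np.arctan2(M[1,0],M[0,0])+.093)/5)
```

```text
17.2667 [3.99507313e-01 3.78586162e-04 1.75760344e-01] [[0.998, -0.069, -0.002], [-0.069, -0.998, -0.001], [-0.001, 0.001, -1.0]] 0.296978908883649 [ 0.39  0.12 -0.58  2.19  0.09  0.85 -1.88]
[ 0.3   5.91 -0.05] 0.2782688789224729
```

>>> jog_arm --pt "0 0.2 0 0.05" --pt "0.05 0.6 0 0.1" --pt "0.1 1.1 0 0.15" --pt "0.1 1.7 0 0.2" --pt "0.15 2.3 0 0.25" --pt "0.15 2.9 0 0.28" --pt "0.2 3.5 0 0.28" --pt "0.2 4.1 0 0.28" --pt "0.25 4.7 0 0.28" --pt "0.3 5.2 0 0.28" --pt "0.3 5.6 0 0.28" --pt "0.3 5.83 0 0.28" --pt "0.3 5.91 0 0.28" --pt "0.3 5.91 0 0.28" --pt "0.3 5.91 0 0.28"

```text
time: 18.52
tool_pos: [0.3973, -0.2327, 0.1758]
ee_rot: [-0.0, 0.999, -0.045, -0.0]
contact_force: [-0.1, 0.6, -3.0]
finger_gap: 0.295
gripper_force: 30.0
```

Run:
```python
from h import *
s=env.observe();M=rot(s["ee_rot"]);print(s["time"],s["tool_pos"],M.round(3).tolist(),s["finger_gap"],s["joints"].round(2))
w=env.camera("wrist");cv2.imwrite("pics/w7.png",w["color"][:,:,::-1])
import pickle;pickle.dump(w,open("w7.pkl","wb"))
yaw=-.093;f=np.array([np.cos(yaw),np.sin(yaw)])
print("mat line crossings predicted",proj(w,[[.495-np.sin(yaw)*y,-.2457+np.cos(yaw)*y,.003] for y in (.12,.04,-.04,-.12)]).round(1).tolist())
for l in ["oil_filter","cup_small","cup_medium","cup_large","part_box","straightedge"]:
    r=env.cut_out(w,l);print(l,[(round(q["p"],2),np.round(q["box"]).tolist()) for q in r][:3])
```

```text
18.5167 [ 0.39733745 -0.23267787  0.17577558] [[0.996, -0.089, -0.0], [-0.089, -0.996, 0.001], [-0.0, -0.001, -1.0]] 0.29457782337590216 [ 0.72  0.21 -0.36  2.08  0.09  0.87 -1.36]
mat line crossings predicted [[185.3, 70.7], [275.7, 71.1], [366.2, 71.5], [456.7, 72.0]]
oil_filter [(0.88, [34.0, 28.0, 179.0, 142.0])]
cup_small [(0.88, [176.0, 69.0, 253.0, 131.0]), (0.6, [637.0, 101.0, 640.0, 128.0])]
cup_medium [(0.74, [382.0, 58.0, 468.0, 131.0])]
cup_large [(0.96, [279.0, 32.0, 367.0, 123.0])]
part_box [(0.63, [457.0, 42.0, 587.0, 136.0])]
straightedge [(0.95, [0.0, 194.0, 640.0, 327.0]), (0.5, [65.0, 0.0, 578.0, 190.0])]
```

View pics/w7.png

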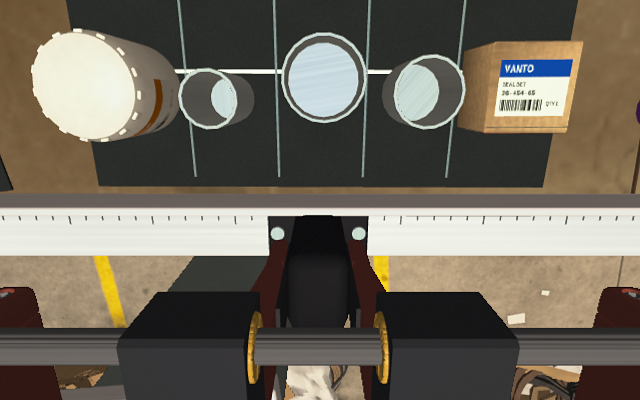

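The wrist view shows all five items standing in a row: filter (85,85), small (212,98), large (323,77), medium (427,92) and box (530,88). The white line is at row ~71. The held straightedge's face is at row ~195, parallel to the line.

Run:
```python
from h import *
import pickle;w=pickle.load(open("w7.pkl","rb"));g=cv2.cvtColor(w["color"],cv2.COLOR_RGB2GRAY).astype(float)
pts=[]
for u in list(range(248,272,2))+list(range(372,386,2))+[190,194]:
    c=g[62:82,u]-70;c[c<30]=0
    if c.sum()>0: pts.append([u,62+(c*np.arange(20)).sum()/c.sum()])
pts=np.array(pts);print(pts[::3].round(1).tolist(),np.polyfit(pts[:,0],pts[:,1],1))
X=onz(w,pts,.003);f=np.polyfit(X[:,1],X[:,0],1);print("yaw",-np.arctan(f[0]),"x at y=-.2457",np.polyval(f,-.2457))
e=[]
for u in list(range(10,260,10))+list(range(380,630,10)):
    c=g[187:203,u];e.append([u,187+np.argmax(np.abs(np.diff(c)))])
e=np.array(e);p=np.polyfit(e[:,0],e[:,1],1);print("edge",p,np.abs(e[:,1]-np.polyval(p,e[:,0])).max())
s=env.observe();z=s["tool_pos"][2]-.0455+.030
Y=onz(w,e,z);f2=np.polyfit(Y[:,1],Y[:,0],1);M=rot(s["ee_rot"]);print("edge yaw",-np.arctan(f2[0]),"tool yaw",np.arctan2(M[1,0],M[0,0]));y=s["tool_pos"][1]
fp=np.array([np.polyval(f2,y),y]);print("face ahead of tcp",(fp-s["tool_pos"][:2])@M[:2,0], z)
# box top corners (z .059)
C=onz(w,[[471,133],[566,132],[583,42],[497,42]],.059);print(C.round(4).tolist())
```

```text
[[248.0, 71.0], [254.0, 71.1], [260.0, 71.1], [266.0, 71.1], [372.0, 71.3], [378.0, 71.6], [384.0, 71.6]] [1.47488493e-03 7.08830618e+01]
yaw -0.09001737558494616 x at y=-.2457 0.49497725448121616
edge [-5.60050729e-03  1.92484160e+02] 4.8201395053900455
edge yaw -0.08247039875175258 tool yaw -0.08958713096687058
face ahead of tcp 0.03101803061562459 0.16041075355598208
[[0.4368, -0.3566, 0.059], [0.4311, -0.4295, 0.059], [0.4948, -0.4346, 0.059], [0.5003, -0.373, 0.059]]
```

Run:
```python
from h import *
import pickle
w=pickle.load(open("w6.pkl","rb"));T=[.4419,.2885]
print("w6 bot",onz(w,[[314,171.8]],.003).round(4),"top",onz(w,[[120,184.5],[480,183.5]],.033).round(4))
w=pickle.load(open("w7.pkl","rb"));g=cv2.cvtColor(w["color"],cv2.COLOR_RGB2GRAY).astype(int)
s=env.observe();M=rot(s["ee_rot"]);u0=s["tool_pos"][2]-.0455
for u in (20,100,180,240,400,480,560,620):
    print(u,g[188:216,u].tolist())
for r,z in [(194.5,u0),(207,u0+.03)]:
    P=onz(w,[[100,r],[318,r],[540,r]],z);print(r,((P-s["tool_pos"])@M).round(4).tolist())
w=pickle.load(open("w5.pkl","rb"));g=cv2.cvtColor(w["color"],cv2.COLOR_RGB2GRAY).astype(int)
for u in (120,180,280,340): print(u,g[128:156,u].tolist())
```

```text
w6 bot [[0.4572 0.2879 0.003 ]] top [[0.4505 0.435  0.033 ]
 [0.4572 0.1614 0.033 ]]
20 [104, 105, 106, 105, 103, 97, 97, 94, 94, 94, 94, 95, 95, 96, 96, 94, 95, 96, 95, 131, 195, 223, 235, 234, 233, 234, 233, 222]
100 [111, 114, 117, 118, 114, 104, 98, 94, 96, 95, 96, 97, 96, 97, 98, 94, 96, 98, 97, 131, 200, 225, 236, 235, 233, 235, 235, 228]
180 [89, 90, 92, 94, 96, 99, 99, 95, 97, 95, 96, 97, 97, 97, 97, 97, 98, 98, 98, 131, 199, 227, 237, 235, 235, 236, 236, 227]
240 [95, 93, 92, 92, 90, 92, 99, 94, 95, 95, 96, 96, 95, 95, 96, 96, 98, 99, 97, 129, 201, 226, 234, 235, 234, 236, 236, 227]
400 [115, 114, 115, 115, 118, 116, 102, 95, 94, 97, 96, 97, 95, 94, 95, 95, 97, 95, 93, 128, 201, 227, 231, 234, 235, 236, 234, 212]
480 [123, 122, 122, 123, 123, 121, 105, 96, 94, 96, 98, 96, 95, 95, 97, 95, 96, 96, 92, 125, 204, 229, 232, 235, 235, 235, 233, 211]
560 [121, 121, 122, 123, 125, 122, 104, 94, 94, 94, 95, 95, 95, 95, 95, 94, 94, 96, 90, 126, 207, 229, 232, 234, 233, 234, 231, 219]
620 [108, 110, 113, 116, 119, 118, 103, 94, 94, 93, 95, 96, 95, 95, 97, 94, 95, 97, 91, 127, 208, 229, 232, 233, 233, 234, 232, 222]
194.5 [[0.0205, -0.131, 0.0455], [0.0207, 0.001, 0.0455], [0.0209, 0.1352, 0.0455]]
207 [[0.0221, -0.1131, 0.0155], [0.0222, 0.001, 0.0155], [0.0224, 0.1171, 0.0155]]
120 [117, 116, 115, 115, 118, 109, 54, 49, 49, 50, 50, 47, 64, 97, 127, 219, 254, 247, 238, 248, 248, 246, 246, 248, 248, 248, 247, 247]
180 [122, 127, 117, 54, 47, 50, 50, 49, 50, 50, 54, 78, 102, 167, 255, 249, 248, 247, 246, 245, 246, 247, 249, 247, 245, 247, 249, 248]
280 [51, 50, 51, 50, 50, 50, 50, 46, 71, 107, 161, 249, 252, 246, 226, 251, 251, 250, 250, 251, 252, 250, 250, 251, 250, 250, 251, 251]
340 [51, 49, 50, 52, 51, 50, 57, 87, 113, 194, 255, 249, 247, 248, 246, 245, 245, 247, 249, 248, 247, 248, 248, 248, 249, 250, 248, 248]
```

>>> jog_arm --pt "0 0.1 0.3 0" --pt "0 0.1 0.8 0" --pt "0 0.1 1.4 0" --pt "0 0.1 2.0 0" --pt "0 0.1 2.5 0" --pt "0 0.1 2.8 0" --pt "0 0.1 3.0 0" --pt "0 0.1 3.08 0" --pt "0 0.1 3.08 0" --pt "0 0.1 3.08 0" --pt "0 0.1 3.08 0"

```text
time: 19.78
tool_pos: [0.3977, -0.2382, 0.0535]
ee_rot: [0.0, 0.999, -0.045, 0.001]
contact_force: [0.2, -0.3, -3.1]
finger_gap: 0.294
gripper_force: 30.0
```

```bash
cat >> h.py <<'E'
def st():
    a=[]
    for i in range(3):
        s=env.observe();a.append(s["tool_pos"]);M=rot(s["ee_rot"])
        if i<2: env.camera("wrist")
    p=np.mean(a,0);d=p[:2]-[.495,-.2457];c,sn=np.cos(-.09),np.sin(-.09)
    print(s["time"],p.round(4),"mat",np.round([c*d[0]+sn*d[1],-sn*d[0]+c*d[1]],4),"yaw",np.arctan2(M[1,0],M[0,0]).round(4),s["contact_force"].round(1),s["finger_gap"])
E
python3 -c "
from h import *
st()"
```

```text
19.8833 [ 0.3976 -0.2381  0.0535] mat [-0.0977 -0.0012] yaw -0.0904 [-0.4 -0.5 -3.2] 0.2941087640534053
```

>>> jog_arm --pt "0.05 0 0.04 0" --pt "0.15 0 0.07 0" --pt "0.27 0 0.07 0" --pt "0.36 0 0.07 0" --pt "0.42 0 0.07 0" --pt "0.48 0 0.07 0" --pt "0.54 0 0.07 0" --pt "0.6 0 0.07 0" --pt "0.66 0 0.07 0" --pt "0.72 0 0.07 0" --pt "0.78 0 0.07 0" --pt "0.84 0 0.07 0" --pt "0.9 0 0.07 0" --pt "0.96 0 0.07 0" --pt "1.02 0 0.07 0" --pt "1.08 0 0.07 0" --pt "1.14 0 0.07 0" --pt "1.2 0 0.07 0" --pt "1.26 0 0.07 0" --pt "1.3 0 0.07 0"

```text
time: 21.55
tool_pos: [0.4457, -0.242, 0.0489]
ee_rot: [-0.001, 0.999, -0.046, -0.003]
contact_force: [-6.3, 0.3, -3.7]
finger_gap: 0.297
gripper_force: 30.0
```

```bash
python3 -c "
from h import *
st()
w=env.camera('wrist');cv2.imwrite('pics/w8.png',w['color'][:,:,::-1])
for l in ['oil_filter','cup_small','cup_medium','cup_large','part_box']:
    r=env.cut_out(w,l);print(l,[(round(q['p'],2),np.round(q['box']).tolist()) for q in r][:2])
"
```

```text
21.65 [ 0.4463 -0.242   0.049 ] mat [-0.0488 -0.0007] yaw -0.0908 [-4.8  0.1 -5.6] 0.29568829883924175
oil_filter [(0.89, [1.0, 60.0, 97.0, 216.0])]
cup_small [(0.95, [50.0, 122.0, 211.0, 240.0])]
cup_medium [(0.73, [412.0, 99.0, 564.0, 226.0])]
cup_large [(0.87, [249.0, 69.0, 390.0, 214.0])]
part_box [(0.74, [536.0, 73.0, 640.0, 226.0])]
```

>>> jog_arm --pt "0.04 0 0 0" --pt "0.09 0 0 0" --pt "0.14 0 0 0" --pt "0.19 0 0 0" --pt "0.24 0 0 0" --pt "0.29 0 0 0" --pt "0.34 0 0 0" --pt "0.39 0 0 0" --pt "0.44 0 0 0" --pt "0.49 0 0 0" --pt "0.53 0 0 0" --pt "0.56 0 0 0" --pt "0.58 0 0 0" --pt "0.58 0 0 0" --pt "0.58 0 0 0"

```text
time: 23.2
tool_pos: [0.4721, -0.2446, 0.0499]
ee_rot: [0.0, 0.999, -0.045, 0.0]
contact_force: [-3.4, 1.0, -6.8]
finger_gap: 0.297
gripper_force: 30.0
```

```bash
python3 -c "
from h import *
st();st()
w=env.camera('wrist');cv2.imwrite('pics/w9.png',w['color'][:,:,::-1])
import pickle;pickle.dump(w,open('w9.pkl','wb'))
"
```

```text
23.3 [ 0.4721 -0.2446  0.0499] mat [-0.0229 -0.0009] yaw -0.0903 [-3.4  1.9 -5.2] 0.2913079938254229
23.4 [ 0.4721 -0.2446  0.05  ] mat [-0.0229 -0.001 ] yaw -0.0901 [-2.4  1.1 -5. ] 0.2933611255774328
```

Run:
```python
from h import *
import pickle;w=pickle.load(open("w9.pkl","rb"));g=cv2.cvtColor(w["color"],cv2.COLOR_RGB2GRAY).astype(int)
c,s=np.cos(-.09),np.sin(-.09)
W=lambda x,y,z:[.495+c*x-s*y,-.2457+s*x+c*y,z]
for y in (.046,-.044,.11,.113,-.116):
    P=proj(w,[W(0,y,.003),W(.01,y,.003),W(-.0012,y,.0045),W(-.0012,y,.0345)]);u=int(round(P[0,0]));print(y,P.round(1).tolist())
    if 0<=u<640:
        r=int(P[0,1]);print(r-20,g[r-20:r+26,u].tolist())
```

```text
0.046 [[237.7, 190.4], [236.7, 174.3], [237.3, 192.9], [224.9, 207.9]]
170 [46, 46, 46, 46, 44, 45, 46, 46, 48, 48, 47, 47, 45, 45, 45, 45, 41, 60, 193, 255, 253, 253, 254, 220, 77, 96, 99, 99, 99, 99, 99, 98, 99, 99, 100, 101, 97, 116, 187, 229, 238, 239, 238, 239, 240, 231]
-0.044 [[385.8, 190.5], [386.8, 174.3], [386.2, 193.0], [396.7, 208.0]]
170 [216, 218, 217, 217, 218, 220, 224, 222, 177, 106, 43, 43, 43, 45, 47, 47, 45, 38, 168, 255, 251, 250, 253, 251, 92, 96, 98, 99, 99, 98, 97, 97, 98, 97, 99, 99, 96, 126, 202, 230, 235, 237, 238, 239, 237, 227]
0.11 [[132.4, 190.3], [130.0, 174.2], [131.5, 192.9], [102.9, 207.9]]
170 [79, 78, 78, 78, 78, 79, 79, 79, 79, 78, 78, 79, 80, 81, 79, 80, 81, 81, 82, 82, 80, 78, 79, 78, 80, 81, 83, 84, 83, 83, 83, 84, 83, 83, 83, 83, 84, 85, 84, 85, 86, 86, 86, 84, 84, 85]
0.113 [[127.5, 190.3], [125.0, 174.2], [126.5, 192.9], [97.1, 207.9]]
170 [78, 79, 79, 78, 79, 79, 78, 79, 78, 79, 78, 78, 80, 79, 79, 80, 80, 80, 82, 80, 81, 80, 79, 79, 79, 79, 79, 82, 83, 83, 84, 82, 84, 83, 84, 82, 82, 84, 84, 84, 85, 84, 86, 86, 87, 86]
-0.116 [[504.4, 190.5], [506.9, 174.4], [505.3, 193.1], [534.1, 208.1]]
170 [83, 84, 82, 83, 82, 81, 81, 81, 81, 82, 83, 83, 83, 83, 83, 83, 83, 84, 83, 84, 83, 84, 84, 83, 83, 83, 83, 84, 84, 84, 83, 84, 86, 86, 85, 85, 85, 84, 84, 85, 86, 86, 84, 86, 85, 83]
```

>>> jog_arm --pt "0.02 0 0 0" --pt "0.035 0 0 0" --pt "0.04 0 0 0" --pt "0.04 0 0 0" --pt "0.04 0 0 0"

```text
time: 23.87
tool_pos: [0.4722, -0.2446, 0.0499]
ee_rot: [-0.0, 0.999, -0.045, -0.001]
contact_force: [-6.9, 1.6, -0.4]
finger_gap: 0.297
gripper_force: 30.0
```

Run:
```python
from h import *
st()
w=env.camera("wrist");g=cv2.cvtColor(w["color"],cv2.COLOR_RGB2GRAY).astype(int)
c,s=np.cos(-.09),np.sin(-.09)
W=lambda x,y,z:[.495+c*x-s*y,-.2457+s*x+c*y,z]
for y in (.046,-.044):
    P=proj(w,[W(0,y,.003)]);u=int(round(P[0,0]));print(P.round(1).tolist(),g[182:202,u].tolist())
import pickle;w=pickle.load(open("w7.pkl","rb"));g=cv2.cvtColor(w["color"],cv2.COLOR_RGB2GRAY).astype(int);print(g[62:80,260],proj(w,[W(0,0,.003),W(.01,0,.003)]).tolist())
```

```text
23.9667 [ 0.4722 -0.2446  0.0499] mat [-0.0228 -0.001 ] yaw -0.0906 [-5.9  1.1 -1. ] 0.29151332998733986
[[237.6, 190.5]] [45, 44, 46, 44, 42, 38, 179, 255, 254, 253, 254, 219, 77, 97, 99, 98, 99, 99, 99, 99]
[[385.8, 190.5]] [44, 45, 45, 46, 46, 41, 138, 249, 253, 250, 253, 251, 73, 98, 98, 99, 100, 99, 98, 97]
[ 46  45  45  47  45  41  30 171 255 254 254 216  28  41  43  41  44  44] [[320.9603002965233, 71.32911278404734], [321.0071900643128, 59.194112763042085]]
```

>>> jog_arm --pt "0.02 0 0 0" --pt "0.04 0 0 0" --pt "0.05 0 0 0" --pt "0.05 0 0 0" --pt "0.05 0 0 0"

```text
time: 24.43
tool_pos: [0.4743, -0.245, 0.0498]
ee_rot: [0.0, 0.999, -0.045, -0.001]
contact_force: [-6.4, 1.0, -2.5]
finger_gap: 0.299
gripper_force: 30.0
```

```bash
cat > v.py <<'E'
from h import *
st()
w=env.camera("wrist");g=cv2.cvtColor(w["color"],cv2.COLOR_RGB2GRAY).astype(int)
c,s=np.cos(-.09),np.sin(-.09)
W=lambda x,y,z:[.495+c*x-s*y,-.2457+s*x+c*y,z]
for y in (.046,-.044):
    P=proj(w,[W(0,y,.003)]);u=int(round(P[0,0]));print(P.round(1).tolist(),g[182:210,u].tolist())
E
python3 v.py
```

```text
24.5333 [ 0.4743 -0.245   0.0499] mat [-0.0207 -0.0012] yaw -0.0909 [-7.4  1.2 -2.1] 0.29596915764193404
[[237.6, 193.8]] [49, 48, 47, 47, 44, 45, 45, 43, 36, 134, 252, 254, 133, 92, 97, 98, 98, 99, 99, 98, 99, 101, 100, 102, 97, 120, 192, 229]
[[385.4, 193.8]] [55, 42, 46, 45, 46, 45, 48, 46, 42, 104, 228, 254, 130, 93, 96, 99, 99, 99, 97, 97, 98, 97, 98, 99, 95, 122, 196, 229]
```

>>> jog_arm --pt "-0.03 0 0 0" --pt "-0.1 0 0 0" --pt "-0.25 0 0 0" --pt "-0.5 0 -0.1 0" --pt "-0.9 0 -0.3 0" --pt "-1.3 0 -0.6 0" --pt "-1.7 0 -1.1 0" --pt "-1.9 0 -1.7 0" --pt "-2.0 0 -2.3 0" --pt "-2.0 0 -2.8 0" --pt "-2.0 0 -3.1 0" --pt "-2.0 0 -3.2 0" --pt "-2.0 0 -3.2 0" --pt "-2.0 0 -3.2 0"

```text
time: 25.75
tool_pos: [0.3953, -0.2376, 0.1776]
ee_rot: [0.0, 0.999, -0.045, 0.0]
contact_force: [-0.5, -0.1, -3.9]
finger_gap: 0.293
gripper_force: 30.0
```

Run:
```python
from h import *
st()
w=env.camera("wrist");cv2.imwrite("pics/w10.png",w["color"][:,:,::-1])
import pickle;pickle.dump(w,open("w10.pkl","wb"))
c,s=np.cos(-.09),np.sin(-.09)
W=lambda x,y,z:[.495+c*x-s*y,-.2457+s*x+c*y,z]
for l,y,r,h in [('oil_filter',.16,.0375,.087),('cup_small',.08,.021,.074),('cup_large',0,.034,.038),('cup_medium',-.08,.027,.056),('part_box',-.16,.033,.056)]:
    q=env.cut_out(w,l);t=np.linspace(0,6.28,60)
    P=proj(w,np.array([W(r+r*np.cos(a),y+r*np.sin(a),z) for a in t for z in (.003,.003+h)])) if l!='part_box' else proj(w,np.array([W(r+i*r,y+j*r,z) for i in (-1,1) for j in (-1,1) for z in (.003,.003+h)]))
    print(l,[(round(k["p"],2),np.round(k["box"]).tolist()) for k in q][:1],"pred",P.min(0).round(),P.max(0).round())
    if l=='part_box' and q:
        m=q[0]["mask"].astype(np.uint8);hu=cv2.approxPolyDP(cv2.convexHull(cv2.findContours(m,0,1)[0][0]),4,True);print(hu.reshape(-1,2).tolist());print(P.round().tolist())
print(rows([.4419,.2885,.1785]))
```

```text
25.85 [ 0.3951 -0.2375  0.1772] mat [-0.1003 -0.0008] yaw -0.0902 [ 1.3 -0.3 -4.4] 0.2933032760235161
oil_filter [(0.93, [9.0, 0.0, 169.0, 68.0])] pred [ -5. -77.] [172.  69.]
cup_small [(0.69, [71.0, 0.0, 560.0, 186.0])] pred [163.  -8.] [247.  69.]
cup_large [(0.91, [279.0, 0.0, 370.0, 69.0])] pred [270. -34.] [360.  69.]
cup_medium [(0.83, [385.0, 2.0, 472.0, 69.0])] pred [377. -20.] [465.  69.]
part_box [(0.75, [459.0, 1.0, 586.0, 68.0])] pred [459. -40.] [598.  69.]
[[584, 0], [572, 61], [537, 67], [458, 66], [467, 0]]
[[534.0, 69.0], [578.0, 64.0], [459.0, 69.0], [488.0, 64.0], [547.0, -16.0], [598.0, -40.0], [468.0, -16.0], [501.0, -40.0]]
[ -0.03 -13.2   -0.02]
```

Run:
```python
from h import *
import pickle
c,s=np.cos(-.09),np.sin(-.09)
W=lambda x,y,z:[.495+c*x-s*y,-.2457+s*x+c*y,z]
for n,row in (("w7",160),("w10",120)):
    w=pickle.load(open(n+".pkl","rb"));g=cv2.cvtColor(w["color"],cv2.COLOR_RGB2GRAY).astype(int)
    print(n,[u for u in range(80,570) if g[row,u]>110 and g[row,u]>=g[row,u-1] and g[row,u]>=g[row,u+1]])
    for x in (-.07,-.04): print(proj(w,[W(x,y,.003) for y in (.12,.04,-.04,-.12)]).round(0).tolist())
```

```text
w7 [194, 278, 363, 448, 549, 556, 557, 558]
[[193.0, 150.0], [278.0, 150.0], [363.0, 151.0], [448.0, 151.0]]
[[190.0, 118.0], [277.0, 118.0], [364.0, 118.0], [452.0, 118.0]]
w10 [185, 272, 359, 446]
[[188.0, 148.0], [273.0, 148.0], [358.0, 148.0], [443.0, 148.0]]
[[185.0, 115.0], [272.0, 115.0], [359.0, 115.0], [446.0, 115.0]]
```

>>> jog_arm --pt "0 -0.1 0 0" --pt "0 -0.4 0 0" --pt "0 -0.8 0 -0.1" --pt "0 -1.3 0 -0.2" --pt "0 -1.9 0 -0.3" --pt "0 -2.5 0 -0.4" --pt "0 -3.1 0 -0.5" --pt "0 -3.7 0 -0.6" --pt "0 -4.3 0 -0.7" --pt "0 -4.9 0 -0.8" --pt "0 -5.5 0 -0.9" --pt "0 -6.1 0 -1.0" --pt "0 -6.7 0 -1.1" --pt "0 -7.3 0 -1.2" --pt "0 -7.9 0 -1.3" --pt "0 -8.5 0 -1.33" --pt "0 -9.1 0 -1.33" --pt "0 -9.7 0 -1.33" --pt "0 -10.2 0 -1.33" --pt "0 -10.5 0 -1.33"

```text
time: 27.82
tool_pos: [0.4323, 0.1848, 0.1782]
ee_rot: [-0.001, 1.0, 0.015, 0.0]
contact_force: [0.1, -0.2, -3.1]
finger_gap: 0.295
gripper_force: 30.0
```

>>> jog_arm --pt "0 -0.5 0 0" --pt "0 -1.0 0 0" --pt "0 -1.5 0 0" --pt "0 -2.0 0 0" --pt "0 -2.3 0 0" --pt "0 -2.5 0 0" --pt "0 -2.6 0 0" --pt "0 -2.6 0 0" --pt "0 -2.6 0 0"

```text
time: 28.57
tool_pos: [0.4308, 0.2837, 0.1777]
ee_rot: [0.0, 1.0, 0.013, -0.0]
contact_force: [-0.2, -0.2, -3.9]
finger_gap: 0.292
gripper_force: 30.0
```

Run:
```python
from h import *
st()
print(rows([.4419,.2885,.0490]))
```

```text
28.6667 [0.431  0.2835 0.1777] mat [-0.1113  0.5213] yaw 0.0243 [ 0.3 -0.6 -3.7] 0.29855612750801475
[ 0.27 -0.13  3.22]
```

>>> jog_arm --pt "0.1 -0.05 0.3 -0.02" --pt "0.2 -0.1 0.8 -0.02" --pt "0.27 -0.13 1.4 -0.02" --pt "0.27 -0.13 2.0 -0.02" --pt "0.27 -0.13 2.5 -0.02" --pt "0.27 -0.13 2.8 -0.02" --pt "0.27 -0.13 3.0 -0.02" --pt "0.27 -0.13 3.1 -0.02" --pt "0.27 -0.13 3.16 -0.02" --pt "0.27 -0.13 3.2 -0.02" --pt "0.27 -0.13 3.23 -0.02" --pt "0.27 -0.13 3.23 -0.02" --pt "0.27 -0.13 3.23 -0.02"

```text
time: 29.75
tool_pos: [0.4419, 0.2903, 0.0492]
ee_rot: [-0.0, 1.0, 0.014, 0.0]
contact_force: [0.2, -0.4, -3.9]
finger_gap: 0.295
gripper_force: 30.0
```

Run:
```python
from h import *
st()
```

```text
29.85 [0.4419 0.2902 0.0492] mat [-0.1011  0.529 ] yaw 0.0275 [ 0.7  0.2 -2.6] 0.2961704367583095
```

>>> jog_arm --pt "0 0.03 0.0 0.02" --pt "0 0.04 0.02 0.02" --pt "0 0.04 0.04 0.02" --pt "0 0.04 0.05 0.02" --pt "0 0.04 0.05 0.02"

```text
time: 30.27
tool_pos: [0.4418, 0.2886, 0.0485]
ee_rot: [0.0, 1.0, 0.013, 0.001]
contact_force: [-4.2, -6.0, 18.0]
finger_gap: 0.291
gripper_force: 30.0
```

>>> jog_arm --pt "0 0 0 0" --pt "0 0 0 0" --pt "0 0 0 0" --pt "0 0 0 0" --pt "0 0 0 0" --fingers 60

```text
time: 30.68
tool_pos: [0.4417, 0.2885, 0.0466]
ee_rot: [-0.0, 1.0, 0.013, -0.0]
contact_force: [-0.4, -1.0, 0.4]
finger_gap: 0.64
gripper_force: 0.0
```

>>> jog_arm --pt "0 0 -0.2 0" --pt "0 0 -0.6 0" --pt "0 0 -1.2 0" --pt "0 0 -1.9 0" --pt "0 0 -2.6 0" --pt "0 0 -3.4 0" --pt "0 0.3 -4.2 0" --pt "0 0.8 -5.0 0" --pt "0 1.4 -5.8 0" --pt "0 2.1 -6.5 0" --pt "0 2.9 -7.1 0" --pt "0 3.7 -7.6 0" --pt "0 4.5 -8 0" --pt "0 5.3 -8.3 0" --pt "0 6.1 -8.5 0" --pt "-0.2 6.9 -8.6 0.2" --pt "-0.3 7.7 -8.6 0.5" --pt "-0.4 8.5 -8.6 0.8" --pt "-0.5 9.3 -8.6 1.1" --pt "-0.6 10 -8.6 1.35"

```text
time: 32.35
tool_pos: [0.4271, -0.1138, 0.3912]
ee_rot: [0.0, 0.999, -0.047, 0.0]
contact_force: [0.7, 0.7, 0.8]
finger_gap: 0.688
gripper_force: 0.0
```

>>> jog_arm --pt "0 0.6 0 0" --pt "0.3 1.2 0 0" --pt "0.6 1.8 0 0" --pt "0.8 2.4 0 0" --pt "1 2.9 0 0" --pt "1 3 0 0" --pt "1 3 0 0" --pt "1 3 0 0"

```text
time: 33.02
tool_pos: [0.4566, -0.2341, 0.3908]
ee_rot: [-0.0, 0.999, -0.046, -0.0]
contact_force: [-0.2, 0.1, -0.5]
finger_gap: 0.681
gripper_force: 0.0
```

Run:
```python
from h import *
st()
w=env.camera("wrist");cv2.imwrite("pics/w11.png",w["color"][:,:,::-1])
import pickle;pickle.dump(w,open("w11.pkl","wb"))
c,s=np.cos(-.09),np.sin(-.09)
def fit(mask,l,y,r,h):
    ct=max(cv2.findContours(mask.astype(np.uint8),0,1)[0],key=cv2.contourArea)
    H=cv2.boundingRect(ct);b=np.array([H[0],H[1],H[0]+H[2]-1,H[1]+H[3]-1])
    t=np.linspace(0,2*np.pi,72)
    def f(v):
        X=np.array([[v[0]+r*np.cos(a),v[1]+r*np.sin(a),z] for a in t for z in (.003,.003+h)])
        X=np.c_[.495+c*X[:,0]-s*X[:,1],-.2457+s*X[:,0]+c*X[:,1],X[:,2]];P=proj(w,X);return np.r_[P.min(0),P.max(0)]-b
    o=least_squares(f,[r,y]);return o.x-[r,0],o.fun
for l,y,r,h in [('oil_filter',.16,.0375,.087),('cup_small',.08,.021,.074),('cup_large',0,.034,.038),('cup_medium',-.08,.027,.056)]:
    for q in env.cut_out(w,l)[:2]:
        x,f=fit(q["mask"],l,y,r,h);print(l,round(q["p"],2),np.round(q["box"]).tolist(),"front,y mm",(x*1e3).round(1),"res",f.round(1))
q=env.cut_out(w,'part_box')[0];m=q["mask"].astype(np.uint8);ct=max(cv2.findContours(m,0,1)[0],key=cv2.contourArea);print("box",round(q["p"],2),np.round(q["box"]).tolist(),cv2.approxPolyDP(cv2.convexHull(ct),3,True).reshape(-1,2).tolist())
W=lambda x,y,z:[.495+c*x-s*y,-.2457+s*x+c*y,z]
print(proj(w,[W(.033+i*.0333,-.16+j*.033,z) for z in (.003,.059) for i,j in ((-1,1),(-1,-1),(1,-1),(1,1))]).round().tolist())
```

```text
33.1167 [ 0.4567 -0.2338  0.3909] mat [-0.0393  0.0084] yaw -0.09 [ 0.6 -0.4 -0.6] 0.6835585071796996
oil_filter 0.63 [1.0, 146.0, 133.0, 210.0] front,y mm [-109.4  369.2] res [ 17.6  -1.1 -20.9  -0.4]
oil_filter 0.61 [172.0, 65.0, 241.0, 126.0] front,y mm [ -0.5 156.2] res [-2.1 -1.2  2.4  1.5]
cup_small 0.87 [243.0, 93.0, 282.0, 124.0] front,y mm [ 0.  80.1] res [-0.9 -1.2  1.   1.3]
cup_small 0.56 [512.0, 127.0, 566.0, 164.0] front,y mm [ -51.4 -304.9] res [-1.7 -1.3  1.4  1.2]
cup_large 0.69 [302.0, 76.0, 351.0, 128.0] front,y mm [-1.3 -6.3] res [-1.1 -0.1  1.1  0.1]
cup_medium 0.81 [518.0, 60.0, 578.0, 102.0] front,y mm [  28.4 -308.1] res [-1.7 -0.6  1.5  0.7]
cup_medium 0.68 [364.0, 85.0, 406.0, 125.0] front,y mm [  1.  -83.9] res [-1.2 -1.4  1.1  1.5]
box 0.88 [406.0, 76.0, 469.0, 128.0] [[467, 75], [462, 124], [421, 125], [406, 121], [410, 76]]
[[407.0, 123.0], [450.0, 123.0], [455.0, 76.0], [410.0, 76.0], [416.0, 126.0], [465.0, 126.0], [471.0, 74.0], [420.0, 74.0]]
```

```bash
python3 -c "
from h import *
print(env.sign_off())"
```

```text
the job is handed in; nothing more can be done
None
```

Job handed in at about 33 s; `sign_off` returned no verdict. The last wrist picture put all five fronts within about 2 mm of the line and the box looking square. The large cup ended about 6 mm off its bay centre, its edge just on the bay line, and I left it. The straightedge was set down within 1 mm of its measured start, but I took no picture of it afterwards.

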